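# Find the rattling sample case and hold it out over the free tray

## Task

One of the three sealed sample cases has a loose steel ball inside: working from left to right, lift each case clear of the bench and shake it briskly, then take the one that rattles and hold it out, level and still, about 10 cm above the middle of the empty tray, the one without the jar. Finish while still holding it there; stand the other two back on the bench, lid up, without dropping any case, and leave the jar, beaker, dish and screwdriver where they are.

Things in the scene. Friction and masses are not known exactly. Their poses are not given: they have to be found in the camera images.
- case_left: leftmost (largest y) of three like cases: sealed grey plastic, 140 mm long (its x) x 64 wide (its y) x 52 high, lid up. Origin: centre of underside. Weighs 0.21 to 0.56 kg. Any one of the three, told only by shaking, also has a loose 36 mm steel ball (0.19 kg) in its 130 x 54 x 40 mm hollow: shaken or rocked lengthwise (over 0.15 rad) it rolls 94 mm, knocks on the end wall and mostly stays there once level. Others: empty.
- case_middle: middle of three like cases: sealed grey plastic, 140 mm long (its x) x 64 wide (its y) x 52 high, lid up. Origin: centre of underside. Weighs 0.21 to 0.56 kg. Any one of the three, told only by shaking, also has a loose 36 mm steel ball (0.19 kg) in its 130 x 54 x 40 mm hollow: shaken or rocked lengthwise (over 0.15 rad) it rolls 94 mm, knocks on the end wall and mostly stays there once level. Others: empty.
- case_right: rightmost (least y) of three like cases: sealed grey plastic, 140 mm long (its x) x 64 wide (its y) x 52 high, lid up. Origin: centre of underside. Weighs 0.21 to 0.56 kg. Any one of the three, told only by shaking, also has a loose 36 mm steel ball (0.19 kg) in its 130 x 54 x 40 mm hollow: shaken or rocked lengthwise (over 0.15 rad) it rolls 94 mm, knocks on the end wall and mostly stays there once level. Others: empty.
- tray_left: flat white hand-over tray, 120 mm (x) x 200 mm (y), rim 15 mm high, walls and floor 4 mm thick, fixed, on the left at the far side of the bench; origin: centre of its underside. It is occupied if the jar stands in it, otherwise empty.
- tray_right: flat white hand-over tray, 120 mm (x) x 200 mm (y), rim 15 mm high, walls and floor 4 mm thick, fixed, on the right at the far side of the bench; origin: centre of its underside. It is occupied if the jar stands in it, otherwise empty.
- bottle: amber glass jar with a black cap, 60 mm across, 120 mm high, standing in one of the two trays (either one); origin: centre of its underside. Leave it alone.
- beaker: clear beaker, 56 mm across, 70 mm high, between the two trays; origin: centre of its underside. Leave it alone.
- dish: shallow white dish, 90 mm across, 16 mm high, on the bench at the left; origin: centre of its underside. Leave it alone.
- screwdriver: black-handled screwdriver, 160 mm long, lying on the bench at the right; its x runs along it, tip towards +x. Leave it alone.
Mind the look-alikes: they are no part of the job. What is shaped like the case_middle but red is not meant. Leave any green look-alike of the case_left alone.

How it is judged:
On the way, in this order (a step that is already met when the one before it is completed fails the run):
1. the left case, held clear of the bench (40 mm): slow or still (height (world z) of case_left above 0.04 m and contact force between the fingers and case_left above 0.5 N and linear speed of case_left below 0.1 m/s and angular speed of case_left below 0.5 rad/s).
2. the left case, held clear of the bench (40 mm): swings (0.18 m/s or 0.8 rad/s) (height (world z) of case_left above 0.04 m and contact force between the fingers and case_left above 0.5 N and (linear speed of case_left above 0.18 m/s or angular speed of case_left above 0.8 rad/s)).
3. the left case, held clear of the bench (40 mm): stops or turns back (all of step 1).
4. the middle case, held clear of the bench (40 mm): slow or still (height (world z) of case_middle above 0.04 m and contact force between the fingers and case_middle above 0.5 N and linear speed of case_middle below 0.1 m/s and angular speed of case_middle below 0.5 rad/s).
5. the middle case, held clear of the bench (40 mm): swings (0.18 m/s or 0.8 rad/s) (height (world z) of case_middle above 0.04 m and contact force between the fingers and case_middle above 0.5 N and (linear speed of case_middle above 0.18 m/s or angular speed of case_middle above 0.8 rad/s)).
6. the middle case, held clear of the bench (40 mm): stops or turns back (all of step 4).
7. the right case, held clear of the bench (40 mm): slow or still (height (world z) of case_right above 0.04 m and contact force between the fingers and case_right above 0.5 N and linear speed of case_right below 0.1 m/s and angular speed of case_right below 0.5 rad/s).
8. the right case, held clear of the bench (40 mm): swings (0.18 m/s or 0.8 rad/s) (height (world z) of case_right above 0.04 m and contact force between the fingers and case_right above 0.5 N and (linear speed of case_right above 0.18 m/s or angular speed of case_right above 0.8 rad/s)).
9. the right case, held clear of the bench (40 mm): stops or turns back (all of step 7).
At the end, for the whole second after the job is handed in: The case with the ball is held, still and level (0.25 rad), its centre within 50 mm of that of the tray without the jar, its underside 60 to 260 mm above the bench, touching nothing but the fingers; the other two stand still and lid up (0.1 rad) on the bench, released (((distance between loose_ball_c0 and case_left below 0.08 m and height (world z) of case_left between 0.06 and 0.26 m and contact force between the fingers and case_left above 1 N and angle between case_left's own z axis and vertical below 0.25 rad and linear speed of case_left below 0.04 m/s and angular speed of case_left below 0.3 rad/s and contact force between case_left and bottle below 0.1 N and contact force between case_left and beaker below 0.1 N and (height (world z) of case_middle between -0.01 and 0.012 m and angle between case_middle's own z axis and vertical below 0.1 rad and contact force between each of the fingers, case_left and case_middle below 0.1 N and linear speed of case_middle below 0.05 m/s) and (height (world z) of case_right between -0.01 and 0.012 m and angle between case_right's own z axis and vertical below 0.1 rad and contact force between each of the fingers, case_left and case_right below 0.1 N and linear speed of case_right below 0.05 m/s) and ((horizontal distance between case_left and tray_left below 0.05 m and horizontal distance between bottle and tray_left above 0.15 m) or (horizontal distance between case_left and tray_right below 0.05 m and horizontal distance between bottle and tray_right above 0.15 m))) or (distance between loose_ball_c0 and case_middle below 0.08 m and height (world z) of case_middle between 0.06 and 0.26 m and contact force between the fingers and case_middle above 1 N and angle between case_middle's own z axis and vertical below 0.25 rad and linear speed of case_middle below 0.04 m/s and angular speed of case_middle below 0.3 rad/s and contact force between case_middle and bottle below 0.1 N and contact force between case_middle and beaker below 0.1 N and (height (world z) of case_left between -0.01 and 0.012 m and angle between case_left's own z axis and vertical below 0.1 rad and contact force between each of the fingers, case_middle and case_left below 0.1 N and linear speed of case_left below 0.05 m/s) and (height (world z) of case_right between -0.01 and 0.012 m and angle between case_right's own z axis and vertical below 0.1 rad and contact force between each of the fingers, case_middle and case_right below 0.1 N and linear speed of case_right below 0.05 m/s) and ((horizontal distance between case_middle and tray_left below 0.05 m and horizontal distance between bottle and tray_left above 0.15 m) or (horizontal distance between case_middle and tray_right below 0.05 m and horizontal distance between bottle and tray_right above 0.15 m))) or (distance between loose_ball_c0 and case_right below 0.08 m and height (world z) of case_right between 0.06 and 0.26 m and contact force between the fingers and case_right above 1 N and angle between case_right's own z axis and vertical below 0.25 rad and linear speed of case_right below 0.04 m/s and angular speed of case_right below 0.3 rad/s and contact force between case_right and bottle below 0.1 N and contact force between case_right and beaker below 0.1 N and (height (world z) of case_left between -0.01 and 0.012 m and angle between case_left's own z axis and vertical below 0.1 rad and contact force between each of the fingers, case_right and case_left below 0.1 N and linear speed of case_left below 0.05 m/s) and (height (world z) of case_middle between -0.01 and 0.012 m and angle between case_middle's own z axis and vertical below 0.1 rad and contact force between each of the fingers, case_right and case_middle below 0.1 N and linear speed of case_middle below 0.05 m/s) and ((horizontal distance between case_right and tray_left below 0.05 m and horizontal distance between bottle and tray_left above 0.15 m) or (horizontal distance between case_right and tray_right below 0.05 m and horizontal distance between bottle and tray_right above 0.15 m))))); the arm keeps its last pose, push and grip.
It fails at once if a thing that is to be left alone (jar, beaker, dish, screwdriver) is moved by over 30 mm (distance of any of bottle, beaker, dish, screwdriver from where it was at the start of the episode above 0.03 m).
It fails at once if a case is dropped: it falls freely, out of the fingers, from a height ((height (world z) of case_left above 0.025 m and linear speed of case_left above 0.4 m/s and contact force between the fingers and case_left below 0.05 N) or (height (world z) of case_middle above 0.025 m and linear speed of case_middle above 0.4 m/s and contact force between the fingers and case_middle below 0.05 N) or (height (world z) of case_right above 0.025 m and linear speed of case_right above 0.4 m/s and contact force between the fingers and case_right below 0.05 N)).
It also fails if it takes over 72 s, if anything falls off the work surface, if the arm or the gripper's body presses on something with over 40 N, if the wrist force passes 120 N, or if a joint passes its speed limit or range.

## Robot

A 6-joint arm with a two-finger parallel gripper is mounted at the origin on the work surface. World frame = base frame: x ahead of the robot, y to its left, z up, the work surface at z = 0. Lengths are in m, angles in rad, forces in N, time in s.
With the tool pointing down it reaches from about 0.35 to 1 m from the base axis. Payload 7.1 kg.
Tool frame: the origin (TCP) lies between the finger pads; the fingertips stand 14 mm ahead of it and the grasp point (between the pads) lies 5 mm behind it; z points along the fingers, x is the direction in which the jaws open and shut, and the axes are right-handed (so a half turn about z gives the same grasp; the last joint's range is limited). The gripper opens to 85 mm and grips with 20 to 120 N. Pads are 22 mm wide; open, the fingers measure 114 mm over their backs; the gripper's body (76 mm by 85 mm) begins 54 mm behind the grasp point. The pads swing forward as they close: fully open they stand 13 mm farther back than shut.
Start: joints at [-1.194, 0.423, 1.63, -0, 1.089, -0.019], TCP at [0.241, -0.577, 0.245] pointing down, gripper open.
Joint ranges: [-3, 3], [-0.9, 2.11], [0.09, 2.58], [-1.31, 4.45], [0.11, 2.69], [-2.54, 2.54]. Speed limits (rad/s): [2.39, 2.39, 3.01, 3.14, 3.14, 3.14].

## Interface

Orientations are given as a rotation vector (axis times angle).
In Python, from workcell import state, optics, workorder gives the robot as it stands.
- The arm moves only by the tool servo_tool, never from a script. Its argument "commands" is one flat list of numbers, 7 for each row, row after row: the turn, a rotation vector about the tool's x, y, z in degrees, then the shift along the tool's x, y, z in m, then the finger opening in m, from 0 to 0.0854. A call has 1 to 5 rows; each row is the pose to reach, as a shift and turn from the pose measured when the call began, along the tool's axes at that moment; what a row does not reach only later rows make up. A row lasts 1/10 s, in which the tool goes at most 50 mm and 8.59 degrees, less where a joint would pass 70% of its speed; a pose out of reach is approached as far as the arm can. A call with a gripper value outside its range is refused whole. The fingers move at their own pace and stop on an object; "grip_force" is the grip in N (left out, the last holds). Time passes only in rows, so rows that repeat a pose let the fingers close. It gives the time, the measured TCP pose, the force and the opening at its end, in the units of the state.
- state(): the state, without advancing time (a new reading comes with each control period).
- optics.capture(name): name is "scene" or "top" or "wrist"; returns a dict with "image" (480x640x3 uint8, red, green, blue), "depth" (480x640 float32, m along the optical axis (not along the pixel's ray), 0 where there is no reading), "fov_y" (degrees; the focal length in pixels is half the picture's height over the tangent of half this angle, whatever the lens; pixels are square), "cx", "cy" (the principal point, pixels), "D" ([k1, k2, p1, p2, k3] as OpenCV has them; the pictures are not rectified), "R" (3x3) and "t" (3): a world point X has camera coordinates R X + t. Camera axes: x right, y down, z forward; pixel columns grow to the right and rows downward; lengths in m; the calibration is good to about 2 mm. A picture is of the moment at which its call begins.
- workorder.close_job(): hands the job in, once; it reports no verdict.
Trained networks look in a picture, given as the dict that the camera call returned (one of the last four; its "shot" number tells which), for a name from the list of things; names that differ only in an ending like _2 or _b are one class to them, and where a whole thing is asked for, a point or a joint stands for the part that bears it (a point fixed in the world has none). Each returns a list of dicts, best first, with "confidence" (0 to 1); they miss things now and then, are a little off and sometimes report something else, mostly with a low value. They report only what shows in the picture. A call takes as long as a camera call. They do not tell look-alikes from the thing itself.
- optics.boxes_of(name, picture): "pixel" ([column, row] in pixels, amid what is visible of it).
- optics.outline_of(name, picture): "region" (480x640 bool, what is visible of it) and "pixel" ([column, row] in pixels, amid what is visible of it).
The state is a dict: "t": time; "joints": joint angles; "qd": joint speeds; "joint_torque": joint torques, N m; "position": TCP position; "eef_rot": TCP orientation; "force": force on the tool from outside, world axes, zero at the start; "ft_torque": the same for the moment, N m; "gripper_width": opening from 0.0 (shut) to 1.0 (fully open).
Only numpy, scipy, OpenCV 4.12 (cv2) and the standard library are available. Lean on these libraries where they do the work, as an engineer would, in place of code of your own. Each camera call takes 0.05 s, during which the arm holds its last target.

## Working session

There is one attempt and no reset: what is moved stays moved. The work goes in short steps, Python scripts to look and compute and a tool call to move; the robot and the scene stay as the last step left them, time stands still between calls to the robot, and variables do not carry over. Pictures are saved under pics/ and viewed, and the job is handed in when it is done.

Besides the shell and the picture viewer there is one more tool, called after "Emit:" as name(argument=value, ...) on one line, values as JSON. servo_tool: Moves the arm, as the interface text tells. Its arguments: {"type":"object","properties":{"commands":{"type":"array","items":{"type":"number"}},"grip_force":{"type":"number"}},"required":["commands"]}

```bash
mkdir -p pics; ls
python3 - <<'E'
from workcell import state, optics, workorder
import cv2,numpy as np
print(state())
for n in ["scene","top"]:
    p=optics.capture(n); cv2.imwrite(f"pics/{n}0.png",p["image"][:,:,::-1])
    print(n,p["fov_y"],p["cx"],p["cy"],p["D"],p["R"],p["t"])
    for k in ["case_left","tray_left","bottle","beaker","dish","screwdriver"]:
        print(k,[(np.round(d["pixel"]),round(d["confidence"],2)) for d in optics.boxes_of(k,p)])
E
```

```text
pics
{'t': 0.0, 'joints': array([-1.19398024e+00,  4.23857379e-01,  1.63070796e+00,  5.44416337e-06,
        1.08859998e+00, -1.89972574e-02]), 'qd': array([-0.00141945, -0.00055769,  0.00307626, -0.00067412,  0.0005327 ,
       -0.00176601]), 'joint_torque': array([-2.19192552e-03, -5.57381201e+01, -2.81738037e+01, -5.02162118e-05,
        7.24802725e-03,  8.18502514e-06]), 'position': array([ 0.24080345, -0.57616717,  0.24452829]), 'eef_rot': array([-2.61410129e+00,  1.74080971e+00,  2.02487155e-03]), 'force': array([-0.16395065, -0.32521974,  0.20163697]), 'ft_torque': array([-0.03844906, -0.01223243,  0.04218324]), 'gripper_width': 1.000944023946312}
scene 48.94156648696429 315.0668772243709 243.68445423440312 [-0.0074653  0.         0.         0.         0.       ] [[ 0.38689657  0.92209754 -0.00686803]
 [ 0.71166993 -0.30332433 -0.63365626]
 [-0.58637612  0.24027166 -0.77358424]] [-0.18037078 -0.2971252   1.45446667]
case_left [(array([404., 142.]), 0.89), (array([410., 209.]), 0.85)]
tray_left [(array([438., 297.]), 0.89)]
bottle [(array([257., 343.]), 0.95)]
beaker [(array([366., 342.]), 0.78), (array([259., 348.]), 0.2)]
dish [(array([473., 185.]), 0.88)]
screwdriver [(array([103., 298.]), 0.62)]
top 42.478731221831104 321.9312368475828 231.7274099968899 [-0.20765205  0.          0.          0.          0.        ] [[-0.01551062 -0.99985557 -0.00694652]
 [-0.99115172  0.0162908  -0.13173028]
 [ 0.13182442  0.00484184 -0.99126126]] [-0.00927658  0.46502916  1.67723575]
case_left [(array([224., 243.]), 0.89), (array([191., 326.]), 0.82)]
tray_left [(array([245., 164.]), 0.86), (array([384., 159.]), 0.44)]
bottle [(array([384., 157.]), 0.88)]
beaker [(array([313., 138.]), 0.72)]
dish []
screwdriver [(array([474., 259.]), 0.63)]
```

View pics/scene0.png

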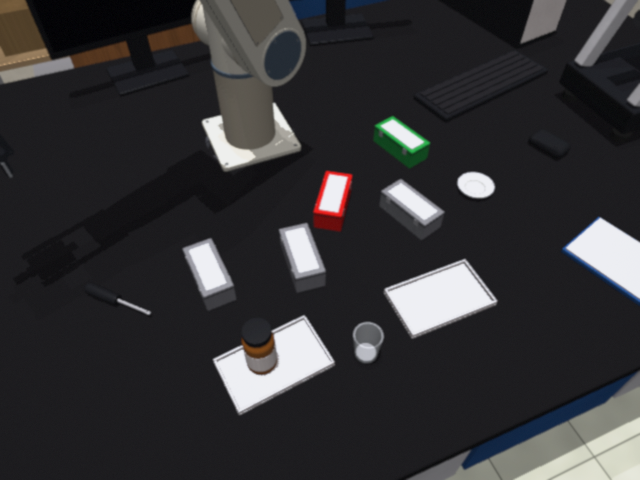

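View pics/top0.png

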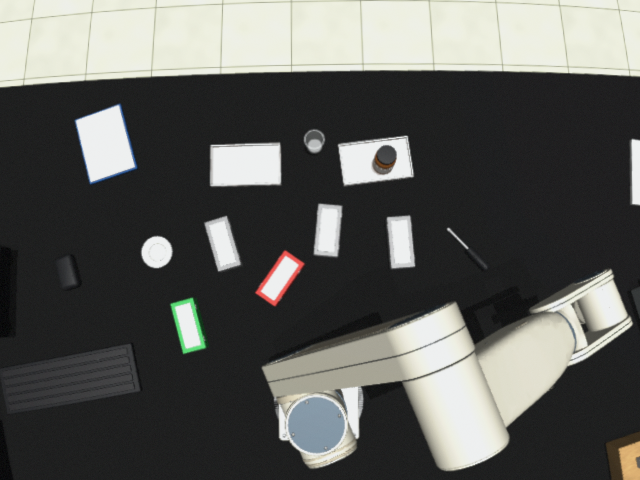

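Top view: the grey cases are at about (223,243) left, (328,230) middle and (400,242) right. The look-alikes are red at (280,278) and green at (188,325). The left tray at (245,164) is empty, and the jar is in the right tray at (384,157). Next I'll measure poses from depth.

```bash
cat > h.py <<'E'
from workcell import state, optics, workorder
import cv2,numpy as np
from scipy.spatial.transform import Rotation as Ro
def cloud(p):
    h,w=p["depth"].shape
    f=h/2/np.tan(np.radians(p["fov_y"]/2))
    K=np.array([[f,0,p["cx"]],[0,f,p["cy"]],[0,0,1.]])
    u,v=np.meshgrid(np.arange(w),np.arange(h))
    n=cv2.undistortPoints(np.stack([u,v],-1).reshape(-1,1,2).astype(float),K,np.array(p["D"],float)).reshape(h,w,2)
    d=p["depth"].astype(float)
    c=np.dstack([n[...,0]*d,n[...,1]*d,d])
    return (c-p["t"])@p["R"], d>0
def rects(p,zlo,zhi,minpx=150):
    X,ok=cloud(p); m=(ok&(X[...,2]>zlo)&(X[...,2]<zhi)).astype(np.uint8)
    n,l,s,c=cv2.connectedComponentsWithStats(m)
    out=[]
    for i in range(1,n):
        if s[i,4]<minpx: continue
        q=X[l==i]; r=cv2.minAreaRect((q[:,:2]*1000).astype(np.float32))
        (cx,cy),(a,b),_=r; bp=cv2.boxPoints(r); e=bp[1]-bp[0]; g=bp[2]-bp[1]
        L=e if np.linalg.norm(e)>np.linalg.norm(g) else g
        yaw=np.degrees(np.arctan2(L[1],L[0])); yaw=(yaw+90)%180-90
        out.append((np.round(c[i]),s[i,4],np.round([cx,cy]),np.round(sorted([a,b])),round(yaw,1),round(np.median(q[:,2]),4)))
    return out
def st():
    s=state(); print("t",round(s['t'],2),"p",np.round(s['position'],4),"F",np.round(s['force'],2),"M",np.round(s['ft_torque'],3),"w",round(s['gripper_width']*.0854,4)); print(np.round(Ro.from_rotvec(s['eef_rot']).as_matrix(),3).tolist(), np.round(s['joints'],2)); return s
E
python3 - <<'E'
from h import *
for n in ["top","scene"]:
    p=optics.capture(n)
    for lo,hi in [(.042,.06),(.004,.03)]:
        print(n,lo)
        for r in rects(p,lo,hi): print(*r)
im=optics.capture("top")["image"]
cv2.imwrite("pics/crop.png",cv2.resize(im[120:360,160:440],None,fx=2.5,fy=2.5)[:,:,::-1])
st()
E
```

```text
top 0.042
[327. 230.] 1128 [468. -31.] [ 65. 141.] -6.3 0.0533
[223. 243.] 1155 [435. 257.] [ 68. 143.] 16.8 0.0537
[400. 242.] 1171 [ 432. -230.] [ 68. 142.] 3.6 0.0534
[279. 278.] 1142 [338. 101.] [ 66. 141.] -33.7 0.0535
[188. 325.] 1154 [212. 352.] [ 67. 142.] 14.6 0.0533
top 0.004
[104. 142.] 3977 [750. 655.] [258. 344.] 76.5 0.0154
[162. 106.] 175 [851. 455.] [ 60. 108.] -80.7 0.0065
[147. 136.] 158 [760. 489.] [74. 97.] 58.9 0.0063
[246. 164.] 2429 [669. 181.] [181. 283.] 86.3 0.0079
[374. 160.] 1877 [ 670. -173.] [153. 237.] -82.5 0.0081
[634. 172.] 677 [ 640. -951.] [ 58. 211.] -6.4 0.0151
[470. 252.] 412 [ 412. -422.] [ 50. 168.] 41.0 0.0194
[155. 251.] 749 [426. 468.] [ 95. 121.] 70.3 0.0115
[ 70. 272.] 446 [352. 727.] [115. 166.] 28.9 0.0212
[ 49. 278.] 150 [345. 786.] [ 50. 135.] -75.5 0.0079
[ 70. 378.] 6731 [ 60. 718.] [181. 478.] -79.9 0.0208
[352. 408.] 573 [-34. -94.] [ 53. 141.] 5.3 0.0127
[281. 425.] 204 [-59. 108.] [ 29. 102.] 6.4 0.0127
[  5. 449.] 259 [-165.  922.] [ 28. 185.] 7.0 0.0162
[616. 450.] 237 [-183. -859.] [ 93. 162.] -32.2 0.0156
scene 0.042
[509.  
[... 817 characters left out ...]
 330.] [ 64. 155.] 38.5 0.0169
[475. 184.] 650 [413. 449.] [90. 98.] 23.3 0.0105
[332. 220.] 252 [364. 114.] [ 58. 152.] -61.0 0.0164
[409. 220.] 470 [441. 238.] [ 68. 164.] 33.9 0.0177
[609. 256.] 3660 [729. 620.] [163. 190.] 16.9 0.0145
[304. 278.] 278 [479. -58.] [ 58. 150.] 19.4 0.0167
[439. 297.] 2506 [662. 200.] [129. 202.] -89.4 0.006
[108. 296.] 542 [ 409. -422.] [ 31. 162.] 46.3 0.0205
[221. 300.] 213 [ 500. -227.] [11. 64.] 87.1 0.0169
[276. 366.] 2558 [ 668. -171.] [127. 203.] -83.9 0.0061
t 0.85 p [ 0.241  -0.5767  0.2453] F [ 0.88 -0.76 -0.07] M [-0.011 -0.002 -0.001] w 0.0853
[[0.386, -0.923, 0.0], [-0.923, -0.386, -0.0], [0.0, -0.0, -1.0]] [-1.19  0.42  1.63  0.    1.09 -0.02]
```

View pics/crop.png

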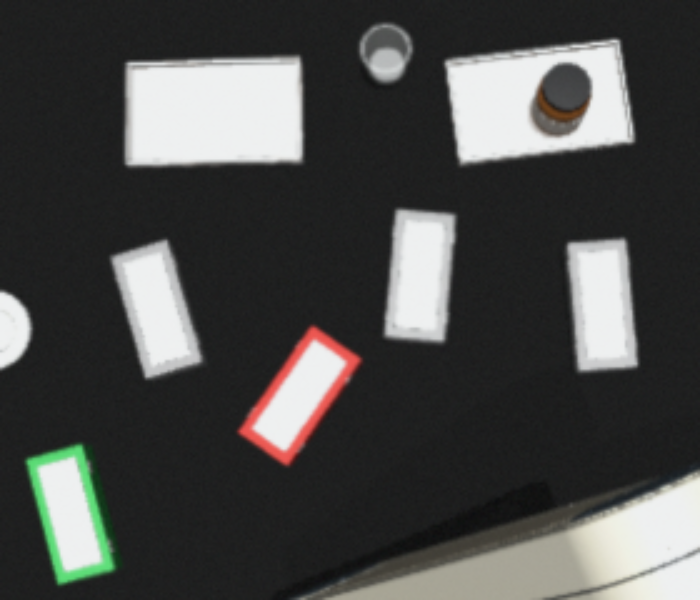

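Both cameras agree. Left case is at (434,257) with yaw 17°, middle at (468,-31) with yaw -6°, right at (431,-230) with yaw 3.5°, and the empty left tray at (662,200). The crop confirms the three grey cases are distinct from the red and green ones.

```bash
cat > go.py <<'E'
import sys
from h import *
# go.py x y z yaw(deg of tool x)
x,y,z,yaw=map(float,sys.argv[1:5])
s=st(); R=Ro.from_rotvec(s['eef_rot'])
a=np.radians(yaw); X=np.array([np.cos(a),np.sin(a),0]);Z=np.array([0,0,-1.]);Y=np.cross(Z,X)
T=Ro.from_matrix(np.c_[X,Y,Z])
print("turn",np.round(np.degrees((R.inv()*T).as_rotvec()),2),"shift",np.round(R.inv().apply(np.array([x,y,z])-s['position']),4))
E
python3 go.py .45 -.2 .24 -73;python3 go.py .434 .257 .2 -73
```

```text
t 0.85 p [ 0.241  -0.5767  0.2453] F [ 0.88 -0.76 -0.07] M [-0.011 -0.002 -0.001] w 0.0853
[[0.386, -0.923, 0.0], [-0.923, -0.386, -0.0], [0.0, -0.0, -1.0]] [-1.19  0.42  1.63  0.    1.09 -0.02]
turn [-0.   -0.    5.68] shift [-0.267  -0.3381  0.0053]
t 0.85 p [ 0.241  -0.5767  0.2453] F [ 0.88 -0.76 -0.07] M [-0.011 -0.002 -0.001] w 0.0853
[[0.386, -0.923, 0.0], [-0.923, -0.386, -0.0], [0.0, -0.0, -1.0]] [-1.19  0.42  1.63  0.    1.09 -0.02]
turn [-0.   -0.    5.68] shift [-0.6948 -0.4995  0.0453]
```

Emit:
servo_tool(commands=[0,0,1,-0.03,-0.038,0,0.085,0,0,2,-0.06,-0.076,0,0.085,0,0,3,-0.09,-0.114,0,0.085,0,0,4,-0.12,-0.152,0,0.085,0,0,5.7,-0.15,-0.19,0,0.085], grip_force=70)

```text
t: 1.35
position: [0.3591, -0.3634, 0.2455]
eef_rot: [2.524, -1.871, 0.001]
force: [0.7, -0.5, 0.9]
gripper_width: 0.996
```

```bash
python3 go.py .434 .257 .2 -73
```

```text
t 1.35 p [ 0.3591 -0.3634  0.2455] F [ 0.73 -0.48  0.9 ] M [-0.049 -0.006  0.037] w 0.0851
[[0.291, -0.957, 0.0], [-0.957, -0.291, -0.0], [0.0, -0.0, -1.0]] [-0.81  0.26  1.88  0.    1.01  0.46]
turn [-0.02 -0.03 -0.1 ] shift [-0.5719 -0.252   0.0453]
```

Emit:
servo_tool(commands=[0,0,0,-0.045,-0.02,0.004,0.085,0,0,0,-0.09,-0.04,0.007,0.085,0,0,0,-0.135,-0.06,0.011,0.085,0,0,0,-0.18,-0.08,0.014,0.085,0,0,0,-0.225,-0.1,0.018,0.085])

```text
t: 1.85
position: [0.3895, -0.1173, 0.2278]
eef_rot: [-2.523, 1.871, -0.003]
force: [0.0, 0.1, 0.5]
gripper_width: 0.995
```

Emit:
servo_tool(commands=[0,0,0,-0.045,-0.02,0.004,0.085,0,0,0,-0.09,-0.04,0.007,0.085,0,0,0,-0.135,-0.06,0.011,0.085,0,0,0,-0.18,-0.08,0.014,0.085,0,0,0,-0.225,-0.1,0.018,0.085])

```text
t: 2.35
position: [0.42, 0.1292, 0.2099]
eef_rot: [-2.522, 1.87, -0.004]
force: [0.6, -0.9, -0.5]
gripper_width: 0.998
```

```bash
python3 go.py .434 .257 .1 -73
```

```text
t 2.35 p [0.42   0.1292 0.2099] F [ 0.56 -0.93 -0.55] M [ 0.    -0.059 -0.034] w 0.0852
[[0.29, -0.957, 0.003], [-0.957, -0.29, -0.0], [0.001, -0.003, -1.0]] [ 0.27  0.2   2.06 -0.    0.88  1.55]
turn [-0.15 -0.07 -0.11] shift [-0.1183 -0.0502  0.1099]
```

Emit:
servo_tool(commands=[0,0,0,-0.04,-0.017,0.025,0.085,0,0,0,-0.08,-0.034,0.05,0.085,0,0,0,-0.118,-0.05,0.08,0.085,0,0,0,-0.118,-0.05,0.11,0.085,0,0,0,-0.118,-0.05,0.11,0.085])

```text
t: 2.85
position: [0.4315, 0.2566, 0.0967]
eef_rot: [2.522, -1.865, -0.0]
force: [-1.4, -0.7, -0.3]
gripper_width: 0.996
```

```bash
python3 go.py .434 .257 .028 -73
python3 - <<'E'
from h import *
p=optics.capture("wrist"); cv2.imwrite("pics/w1.png",p["image"][:,:,::-1])
p=optics.capture("scene"); cv2.imwrite("pics/s1.png",p["image"][100:400,200:600,::-1])
E
```

```text
t 2.85 p [0.4315 0.2566 0.0967] F [-1.38 -0.75 -0.3 ] M [-0.072 -0.003 -0.02 ] w 0.085
[[0.293, -0.956, -0.003], [-0.956, -0.293, -0.004], [0.003, 0.004, -1.0]] [ 0.51  0.48  1.99 -0.    0.68  1.79]
turn [ 0.23 -0.16  0.02] shift [ 0.0002 -0.0028  0.0686]
```

View pics/w1.png

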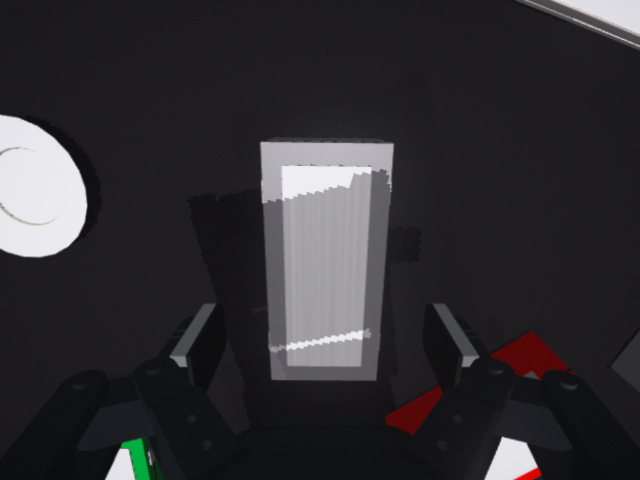

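The wrist view shows the left case at (325,260), centred and aligned between the fingers at (195,335) and (450,335). The red case lies clear at (520,390), so I'll descend and grip.

Emit:
servo_tool(commands=[0,0,0,0,-0.002,0.025,0.085,0,0,0,0,-0.003,0.05,0.085,0,0,0,0,-0.003,0.067,0.085,0,0,0,0,-0.003,0.067,0.085,0,0,0,0,-0.003,0.067,0.055])

```text
t: 3.45
position: [0.4373, 0.2567, 0.0345]
eef_rot: [-2.522, 1.872, -0.004]
force: [0.0, -0.6, 0.8]
gripper_width: 0.856
```

Emit:
servo_tool(commands=[0,0,0,0,0,0,0.05,0,0,0,0,0,0,0.05,0,0,0,0,0,0,0.05,0,0,0,0,0,0,0.05], grip_force=70)

```text
t: 3.85
position: [0.4382, 0.2569, 0.036]
eef_rot: [-2.52, 1.871, -0.006]
force: [0.0, -3.0, 9.1]
gripper_width: 0.736
```

```bash
python3 -c "
from h import *
st()"
```

```text
t 3.85 p [0.4382 0.2569 0.036 ] F [ 0.01 -3.01  9.07] M [-0.3    0.156 -0.164] w 0.0628
[[0.289, -0.957, 0.005], [-0.957, -0.289, 0.0], [0.001, -0.005, -1.0]] [ 0.51  0.6   1.99 -0.    0.55  1.79]
```

Emit:
servo_tool(commands=[0,0,0,0,0,-0.006,0.05,0,0,0,0,0,-0.013,0.05,0,0,0,0,0,-0.02,0.05,0,0,0,0,0,-0.027,0.05,0,0,0,0,0,-0.034,0.05])

```text
t: 4.35
position: [0.438, 0.2569, 0.0707]
eef_rot: [-2.52, 1.871, -0.006]
force: [0.7, 1.1, -1.8]
gripper_width: 0.735
```

Emit:
servo_tool(commands=[0,0,0,0,0,-0.008,0.05,0,0,0,0,0,-0.02,0.05,0,0,0,0,0,-0.04,0.05,0,0,0,0,0,-0.06,0.05,0,0,0,0,0,-0.08,0.05])

```text
t: 4.85
position: [0.4375, 0.2568, 0.1521]
eef_rot: [-2.52, 1.871, -0.006]
force: [0.2, -0.1, -2.3]
gripper_width: 0.738
```

Emit:
servo_tool(commands=[0,0,0,0,0,-0.01,0.05,0,0,0,0,0,-0.01,0.05,0,0,0,0,0,-0.01,0.05,0,0,0,0,0,-0.01,0.05])

```text
t: 5.25
position: [0.4368, 0.2565, 0.1612]
eef_rot: [-2.521, 1.872, -0.005]
force: [-0.7, 0.1, -2.7]
gripper_width: 0.73
```

```bash
cat > m.py <<'E'
from h import *
# reading of force/moment averaged over camera periods, in tool frame
F=[];M=[];
for i in range(6):
    s=state(); R=Ro.from_rotvec(s['eef_rot']); F.append(s['force']); M.append(R.inv().apply(s['ft_torque'])); p=optics.capture("wrist" if i<5 else "scene")
st(); print("F",np.round(np.mean(F,0),2),"Mtool",np.round(np.mean(M,0),3),"sd",np.round(np.std(M,0),3))
cv2.imwrite("pics/m_%.2f.png"%s['t'],p["image"][:,:,::-1])
E
python3 m.py; ls pics
```

```text
t 5.55 p [0.4372 0.2567 0.1616] F [ 0.4   0.37 -1.09] M [ 0.028  0.026 -0.014] w 0.0628
[[0.289, -0.957, 0.004], [-0.957, -0.289, -0.0], [0.001, -0.004, -1.0]] [ 0.51  0.37  1.95 -0.    0.81  1.79]
F [-0.01 -0.01 -2.56] Mtool [ 0.013 -0.001 -0.011] sd [0.025 0.02  0.013]
crop.png
m_5.50.png
s1.png
scene0.png
top0.png
w1.png
```

Emit:
servo_tool(commands=[8,0,0,0,0,0,0.05,16,0,0,0,0,0,0.05,20,0,0,0,0,0,0.05,20,0,0,0,0,0,0.05,20,0,0,0,0,0,0.05])

```text
t: 6.05
position: [0.4374, 0.2569, 0.1617]
eef_rot: [-2.284, 1.695, -0.303]
force: [0.3, 0.1, -2.5]
gripper_width: 0.736
```

```bash
python3 go.py .437 .257 .16 -73
```

```text
t 6.05 p [0.4374 0.2569 0.1617] F [ 0.25  0.13 -2.54] M [-0.107  0.305 -0.018] w 0.0628
[[0.289, -0.898, 0.33], [-0.957, -0.272, 0.098], [0.001, -0.344, -0.939]] [ 0.56  0.29  2.16 -0.26  0.37  2.06]
turn [-20.14  -0.11  -0.16] shift [-0.0002  0.0009  0.0015]
```

Emit:
servo_tool(commands=[-6,0,0,0,0,0,0.05,-13,0,0,0,0,0,0.05,-20,0,0,0,0,0,0.05,-20,0,0,0,0,0,0.05])

```text
t: 6.45
position: [0.4417, 0.2588, 0.1628]
eef_rot: [-2.518, 1.871, -0.004]
force: [0.1, 0.2, -2.1]
gripper_width: 0.738
```

```bash
python3 m.py
```

```text
t 6.75 p [0.4364 0.2565 0.1615] F [-0.02  0.04 -1.37] M [-0.024  0.002  0.059] w 0.0626
[[0.29, -0.957, 0.003], [-0.957, -0.29, -0.001], [0.002, -0.003, -1.0]] [ 0.51  0.37  1.95 -0.    0.81  1.79]
F [-0.1  -0.21 -2.21] Mtool [ 0.008 -0.004 -0.004] sd [0.045 0.027 0.037]
```

Emit:
servo_tool(commands=[-8,0,0,0,0,0,0.05,-16,0,0,0,0,0,0.05,-20,0,0,0,0,0,0.05,-20,0,0,0,0,0,0.05,-20,0,0,0,0,0,0.05])

```text
t: 7.25
position: [0.4358, 0.2563, 0.161]
eef_rot: [2.287, -1.698, -0.294]
force: [1.0, 0.7, -1.9]
gripper_width: 0.734
```

Emit:
servo_tool(commands=[6,0,0,0,0,0,0.05,13,0,0,0,0,0,0.05,20,0,0,0,0,0,0.05,20,0,0,0,0,0,0.05])

```text
t: 7.65
position: [0.432, 0.2549, 0.1613]
eef_rot: [-2.523, 1.869, -0.006]
force: [-1.1, -0.8, -2.3]
gripper_width: 0.736
```

```bash
python3 m.py
```

```text
t 7.95 p [0.4367 0.2567 0.1611] F [-0.16 -0.74 -2.91] M [-0.027  0.022  0.051] w 0.0628
[[0.29, -0.957, 0.004], [-0.957, -0.29, -0.001], [0.002, -0.003, -1.0]] [ 0.51  0.37  1.95 -0.    0.81  1.79]
F [-0.33 -0.21 -2.41] Mtool [ 0.001 -0.008  0.014] sd [0.032 0.037 0.04 ]
```

Level moment about the jaw axis was the same before and after both tilts (0.008 and 0.001 N·m, where a ball would shift it about 0.17). So the left case (about 0.25 kg) is empty, and I'll put it back.

Emit:
servo_tool(commands=[0,0,0,0,0,0.03,0.05,0,0,0,0,0,0.06,0.05,0,0,0,0,0,0.09,0.05,0,0,0,0,0,0.11,0.05,0,0,0,0,0,0.115,0.05])

```text
t: 8.45
position: [0.4364, 0.256, 0.0436]
eef_rot: [2.52, -1.871, 0.002]
force: [-1.0, 0.2, -1.2]
gripper_width: 0.73
```

Emit:
servo_tool(commands=[0,0,0,0,0,0.004,0.05,0,0,0,0,0,0.007,0.05,0,0,0,0,0,0.008,0.05,0,0,0,0,0,0.008,0.05])

```text
t: 8.85
position: [0.437, 0.2562, 0.0363]
eef_rot: [2.521, -1.872, 0.003]
force: [-0.5, 0.2, -2.8]
gripper_width: 0.738
```

```bash
python3 m.py
```

```text
t 9.15 p [0.4368 0.2562 0.0361] F [-0.39  0.41  1.1 ] M [ 0.123 -0.109 -0.01 ] w 0.063
[[0.289, -0.957, 0.001], [-0.957, -0.289, -0.002], [0.002, 0.0, -1.0]] [ 0.51  0.6   1.99 -0.    0.55  1.79]
F [-0.18 -0.05 -1.25] Mtool [ 0.075 -0.038  0.02 ] sd [0.051 0.031 0.032]
```

Just touching. Open gently, then back out straight up.

Emit:
servo_tool(commands=[0,0,0,0,0,0.002,0.07,0,0,0,0,0,0.002,0.085,0,0,0,0,0,0,0.085,0,0,0,0,0,-0.02,0.085,0,0,0,0,0,-0.06,0.085])

```text
t: 9.65
position: [0.435, 0.2553, 0.0947]
eef_rot: [2.517, -1.869, -0.001]
force: [-0.1, 1.0, 0.3]
gripper_width: 0.999
```

Emit:
servo_tool(commands=[0,0,0,0,0,-0.04,0.085,0,0,0,0,0,-0.08,0.085])

```text
t: 9.85
position: [0.4348, 0.2554, 0.1759]
eef_rot: [2.516, -1.868, -0.002]
force: [0.6, 0.8, 0.7]
gripper_width: 0.996
```

```bash
python3 go.py .468 -.0315 .11 -96.2
python3 - <<'E'
from h import *
p=optics.capture("scene"); cv2.imwrite("pics/s2.png",p["image"][:,:,::-1])
for r in rects(p,.042,.06): print(*r)
E
```

```text
t 9.85 p [0.4348 0.2554 0.1759] F [0.64 0.77 0.73] M [0.005 0.02  0.005] w 0.0851
[[0.289, -0.957, -0.006], [-0.957, -0.289, -0.006], [0.004, 0.007, -1.0]] [ 0.51  0.35  1.94 -0.    0.86  1.79]
turn [ 0.35 -0.3  23.02] shift [0.284  0.0507 0.0674]
[519.  26.] 400 [-128.  978.] [127. 248.] 52.3 0.0515
[597. 109.] 520 [309. 893.] [ 58. 265.] 11.3 0.0515
[392. 128.] 501 [185. 346.] [71. 88.] 16.0 0.0519
[250. 134.] 280 [ 42. -11.] [ 62. 136.] 72.8 0.0512
[333. 195.] 1268 [338. 101.] [ 66. 147.] -35.2 0.0521
[412. 203.] 1401 [434. 257.] [ 71. 143.] 16.5 0.0519
[302. 252.] 1642 [468. -32.] [ 66. 144.] -5.9 0.0519
[208. 268.] 1744 [ 432. -230.] [ 66. 146.] 3.4 0.052
```

View pics/s2.png

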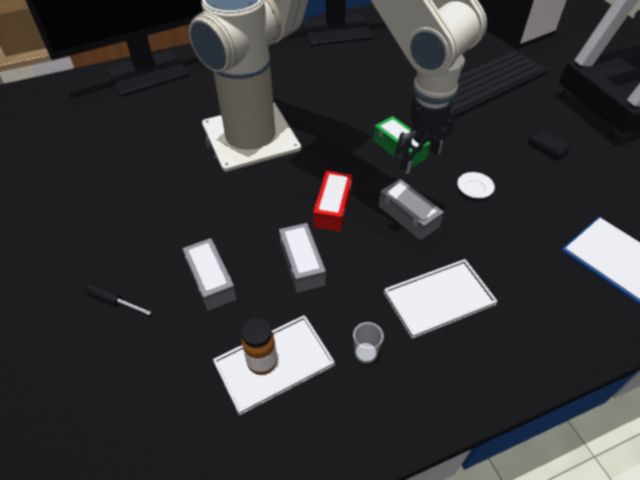

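The left case is back in place at (411,208), standing flat (top 0.052), with nothing else moved. On to the middle case.

Emit:
servo_tool(commands=[0,0,5,0.045,0.008,0,0.085,0,0,10,0.09,0.016,0,0.085,0,0,15,0.135,0.024,0,0.085,0,0,20,0.18,0.032,0,0.085,0,0,23,0.22,0.04,0.01,0.085])

```text
t: 10.4
position: [0.4643, 0.0333, 0.1732]
eef_rot: [-2.092, 2.338, -0.007]
force: [0.0, -0.5, 0.3]
gripper_width: 0.994
```

```bash
python3 go.py .468 -.0315 .036 -96.1
```

```text
t 10.4 p [0.4643 0.0333 0.1732] F [ 0.04 -0.46  0.34] M [ 0.015 -0.01  -0.006] w 0.0849
[[-0.111, -0.994, 0.006], [-0.994, 0.111, -0.001], [0.0, -0.006, -1.0]] [ 0.05  0.3   2.03 -0.    0.8   1.73]
turn [-0.34 -0.02 -0.26] shift [ 0.0639 -0.01    0.1373]
```

Emit:
servo_tool(commands=[0,0,0,0.032,-0.005,0.02,0.085,0,0,0,0.064,-0.01,0.05,0.085,0,0,0,0.064,-0.01,0.08,0.085,0,0,0,0.064,-0.01,0.08,0.085])

```text
t: 10.8
position: [0.4651, -0.0323, 0.0905]
eef_rot: [2.092, -2.343, -0.0]
force: [-1.1, 0.3, -0.4]
gripper_width: 0.993
```

```bash
python3 go.py .468 -.0315 .036 -96.1
python3 - <<'E'
from h import *
p=optics.capture("wrist"); cv2.imwrite("pics/w2.png",p["image"][:,:,::-1])
E
```

```text
t 10.8 p [ 0.4651 -0.0323  0.0905] F [-1.08  0.33 -0.44] M [0.018 0.019 0.02 ] w 0.0848
[[-0.113, -0.994, -0.001], [-0.994, 0.113, -0.0], [0.0, 0.001, -1.0]] [-0.09  0.46  2.07 -0.    0.62  1.59]
turn [ 0.03 -0.03 -0.38] shift [-0.0011 -0.0028  0.0545]
```

View pics/w2.png

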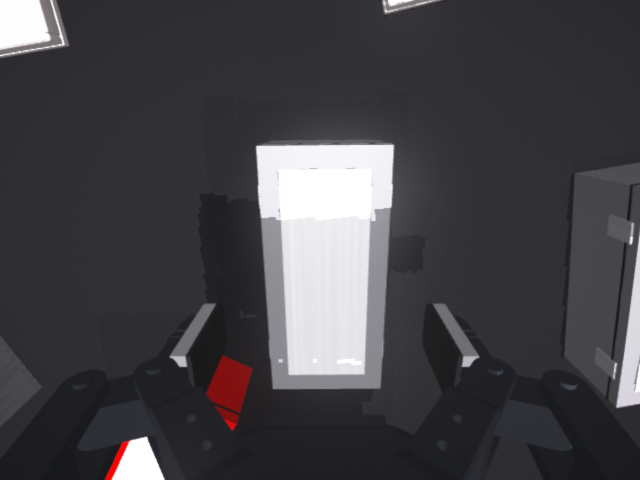

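The middle case is centred and aligned at (325,265). The red one at (230,380) is clear of the left finger, so I'll descend and grip.

Emit:
servo_tool(commands=[0,0,0,-0.001,-0.003,0.025,0.085,0,0,0,-0.001,-0.003,0.045,0.085,0,0,0,-0.001,-0.003,0.055,0.085,0,0,0,-0.001,-0.003,0.056,0.085,0,0,0,-0.001,-0.003,0.056,0.055])

```text
t: 11.35
position: [0.4699, -0.0308, 0.037]
eef_rot: [-2.094, 2.34, -0.003]
force: [-0.4, 0.1, 0.9]
gripper_width: 0.854
```

Emit:
servo_tool(commands=[0,0,0,0,0,0,0.05,0,0,0,0,0,0,0.05,0,0,0,0,0,0,0.05,0,0,0,0,0,0,0.05])

```text
t: 11.75
position: [0.4706, -0.0307, 0.0381]
eef_rot: [-2.093, 2.339, -0.005]
force: [-1.8, 1.9, 9.4]
gripper_width: 0.73
```

```bash
python3 -c "
from h import *
st()"
```

```text
t 11.75 p [ 0.4706 -0.0307  0.0381] F [-1.81  1.89  9.45] M [0.148 0.216 0.063] w 0.0623
[[-0.111, -0.994, 0.004], [-0.994, 0.111, -0.001], [0.0, -0.004, -1.0]] [-0.09  0.57  2.07 -0.    0.5   1.59]
```

Emit:
servo_tool(commands=[0,0,0,0,0,-0.006,0.05,0,0,0,0,0,-0.013,0.05,0,0,0,0,0,-0.02,0.05,0,0,0,0,0,-0.027,0.05,0,0,0,0,0,-0.034,0.05])

```text
t: 12.25
position: [0.4704, -0.0307, 0.0728]
eef_rot: [-2.093, 2.339, -0.005]
force: [-0.9, 0.2, -3.7]
gripper_width: 0.734
```

Emit:
servo_tool(commands=[0,0,0,0,0,-0.008,0.05,0,0,0,0,0,-0.02,0.05,0,0,0,0,0,-0.04,0.05,0,0,0,0,0,-0.06,0.05,0,0,0,0,0,-0.08,0.05])

```text
t: 12.75
position: [0.4698, -0.0306, 0.1542]
eef_rot: [-2.093, 2.339, -0.005]
force: [1.2, 0.4, -2.4]
gripper_width: 0.734
```

Emit:
servo_tool(commands=[0,0,0,0,0,-0.01,0.05,0,0,0,0,0,-0.01,0.05,0,0,0,0,0,-0.01,0.05,0,0,0,0,0,-0.01,0.05])

```text
t: 13.15
position: [0.4691, -0.0305, 0.1634]
eef_rot: [-2.094, 2.34, -0.004]
force: [0.2, 0.1, -3.0]
gripper_width: 0.735
```

```bash
python3 m.py
```

```text
t 13.45 p [ 0.4696 -0.0306  0.1637] F [ 0.17  0.17 -3.67] M [ 0.038 -0.002  0.042] w 0.063
[[-0.111, -0.994, 0.003], [-0.994, 0.111, -0.001], [0.0, -0.004, -1.0]] [-0.09  0.32  2.03 -0.    0.79  1.59]
F [ 0.33  0.19 -3.63] Mtool [ 0.015 -0.018 -0.003] sd [0.013 0.038 0.03 ]
```

Emit:
servo_tool(commands=[8,0,0,0,0,0,0.05,16,0,0,0,0,0,0.05,20,0,0,0,0,0,0.05,20,0,0,0,0,0,0.05,20,0,0,0,0,0,0.05])

```text
t: 13.95
position: [0.4698, -0.0306, 0.1638]
eef_rot: [-1.923, 2.149, -0.381]
force: [0.1, 0.1, -3.2]
gripper_width: 0.731
```

Emit:
servo_tool(commands=[-6,0,0,0,0,0,0.05,-13,0,0,0,0,0,0.05,-20,0,0,0,0,0,0.05,-20,0,0,0,0,0,0.05])

```text
t: 14.35
position: [0.4746, -0.0311, 0.1649]
eef_rot: [-2.092, 2.339, -0.006]
force: [0.3, 0.0, -3.4]
gripper_width: 0.734
```

```bash
python3 m.py
```

```text
t 14.65 p [ 0.4687 -0.0305  0.1636] F [ 0.38 -0.09 -2.76] M [ 0.04  -0.066 -0.011] w 0.063
[[-0.111, -0.994, 0.002], [-0.994, 0.111, -0.001], [0.0, -0.002, -1.0]] [-0.09  0.32  2.03 -0.    0.79  1.59]
F [-0.32  0.03 -3.68] Mtool [-0.018 -0.004 -0.015] sd [0.03  0.012 0.022]
```

Emit:
servo_tool(commands=[-8,0,0,0,0,0,0.05,-16,0,0,0,0,0,0.05,-20,0,0,0,0,0,0.05,-20,0,0,0,0,0,0.05,-20,0,0,0,0,0,0.05])

```text
t: 15.15
position: [0.4682, -0.0304, 0.1631]
eef_rot: [1.925, -2.152, -0.375]
force: [0.0, -0.4, -3.1]
gripper_width: 0.737
```

Emit:
servo_tool(commands=[6,0,0,0,0,0,0.05,13,0,0,0,0,0,0.05,20,0,0,0,0,0,0.05,20,0,0,0,0,0,0.05])

```text
t: 15.55
position: [0.4639, -0.0299, 0.1634]
eef_rot: [-2.094, 2.34, -0.004]
force: [-0.2, -0.0, -2.4]
gripper_width: 0.734
```

```bash
python3 m.py; ls pics
```

```text
t 15.85 p [ 0.4691 -0.0305  0.1632] F [-0.38  0.47 -3.48] M [0.016 0.022 0.015] w 0.0627
[[-0.111, -0.994, 0.003], [-0.994, 0.111, -0.001], [0.0, -0.003, -1.0]] [-0.09  0.32  2.03 -0.    0.79  1.59]
F [ 0.39  0.   -3.54] Mtool [ 0.014  0.009 -0.015] sd [0.04  0.016 0.022]
crop.png
m_13.40.png
m_14.60.png
m_15.80.png
m_5.50.png
m_6.70.png
m_7.90.png
m_9.10.png
s1.png
s2.png
scene0.png
top0.png
w1.png
w2.png
```

The middle case's level moment also didn't change (-0.018 and +0.014), so it reads empty at about 0.36 kg. I'll put it back; the right case will confirm.

Emit:
servo_tool(commands=[0,0,0,0,0,0.03,0.05,0,0,0,0,0,0.06,0.05,0,0,0,0,0,0.09,0.05,0,0,0,0,0,0.11,0.05,0,0,0,0,0,0.115,0.05])

```text
t: 16.35
position: [0.4686, -0.0306, 0.0459]
eef_rot: [2.094, -2.34, -0.002]
force: [0.2, -0.7, -2.6]
gripper_width: 0.735
```

Emit:
servo_tool(commands=[0,0,0,0,0,0.004,0.05,0,0,0,0,0,0.007,0.05,0,0,0,0,0,0.008,0.05,0,0,0,0,0,0.008,0.05])

```text
t: 16.75
position: [0.4693, -0.0306, 0.0385]
eef_rot: [2.094, -2.341, 0.0]
force: [-1.1, 0.2, -3.5]
gripper_width: 0.737
```

```bash
python3 m.py
```

```text
t 17.05 p [ 0.4689 -0.0306  0.0382] F [-0.73 -0.51 -0.07] M [-0.025 -0.152 -0.042] w 0.0628
[[-0.111, -0.994, -0.001], [-0.994, 0.111, -0.0], [0.0, 0.001, -1.0]] [-0.09  0.57  2.07 -0.    0.51  1.59]
F [-0.41  0.1  -2.76] Mtool [0.029 0.011 0.013] sd [0.06  0.022 0.022]
```

Emit:
servo_tool(commands=[0,0,0,0,0,0.002,0.07,0,0,0,0,0,0.002,0.085,0,0,0,0,0,0,0.085,0,0,0,0,0,-0.02,0.085,0,0,0,0,0,-0.06,0.085])

```text
t: 17.55
position: [0.4671, -0.0304, 0.0971]
eef_rot: [2.092, -2.338, -0.007]
force: [-0.1, -0.4, 1.1]
gripper_width: 0.994
```

Emit:
servo_tool(commands=[0,0,0,0,0,-0.04,0.085,0,0,0,0,0,-0.08,0.085])

```text
t: 17.75
position: [0.467, -0.0304, 0.1785]
eef_rot: [2.091, -2.337, -0.008]
force: [-0.1, -0.3, 0.1]
gripper_width: 0.996
```

```bash
python3 go.py .4315 -.230 .1 -86.5
python3 - <<'E'
from h import *
p=optics.capture("scene"); cv2.imwrite("pics/s3.png",p["image"][:,:,::-1])
for r in rects(p,.042,.06): print(*r)
E
```

```text
t 17.75 p [ 0.467  -0.0304  0.1785] F [-0.12 -0.28  0.07] M [-0.017 -0.083  0.041] w 0.085
[[-0.111, -0.994, -0.007], [-0.994, 0.111, 0.0], [0.001, 0.007, -1.0]] [-0.09  0.3   2.02 -0.    0.83  1.59]
turn [ 0.42  0.01 -9.87] shift [0.2023 0.0126 0.0787]
[507.  21.] 525 [-183.  946.] [161. 343.] 40.1 0.051
[598. 109.] 536 [308. 894.] [ 58. 266.] 11.5 0.0522
[402. 135.] 1009 [211. 353.] [ 72. 145.] 14.4 0.052
[250. 134.] 281 [41. -8.] [ 63. 136.] 76.3 0.0504
[335. 199.] 835 [338. 101.] [ 66. 147.] -35.3 0.0518
[412. 203.] 1392 [434. 257.] [ 71. 143.] 16.6 0.0518
[303. 251.] 1638 [466. -29.] [ 67. 145.] -6.0 0.0519
[208. 268.] 1741 [ 431. -230.] [ 66. 144.] 3.7 0.0519
[369. 331.] 150 [706.  11.] [24. 47.] 52.4 0.0516
```

View pics/s3.png

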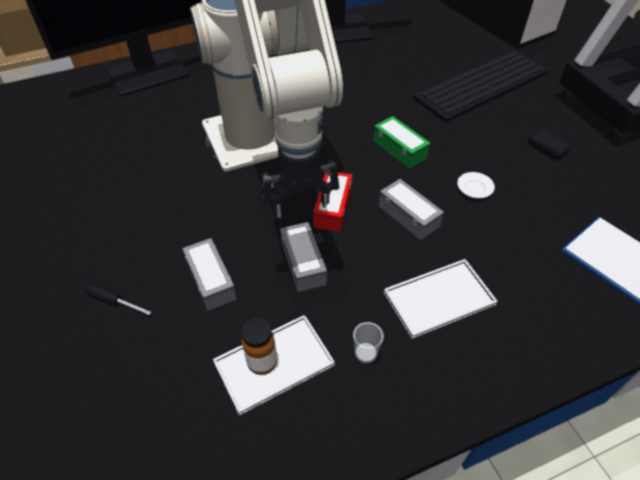

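The middle case stands flat at (303,256). Now the right case at (209,272).

Emit:
servo_tool(commands=[0,0,-2,0.045,0.003,0,0.085,0,0,-4,0.09,0.006,0,0.085,0,0,-6,0.135,0.009,0,0.085,0,0,-8,0.18,0.012,0.03,0.085,0,0,-9.9,0.202,0.013,0.065,0.085])

```text
t: 18.3
position: [0.4366, -0.2335, 0.1204]
eef_rot: [-2.287, 2.15, -0.013]
force: [0.3, -0.2, -1.0]
gripper_width: 0.993
```

Emit:
servo_tool(commands=[0,0,0,0,0,0.01,0.085,0,0,0,0,0,0.01,0.085])

```text
t: 18.5
position: [0.4355, -0.2333, 0.109]
eef_rot: [-2.285, 2.154, -0.007]
force: [1.0, 0.4, 0.7]
gripper_width: 1.0
```

```bash
python3 go.py .4315 -.230 .036 -86.5
python3 - <<'E'
from h import *
p=optics.capture("wrist"); cv2.imwrite("pics/w3.png",p["image"][:,:,::-1])
E
```

```text
t 18.5 p [ 0.4355 -0.2333  0.109 ] F [1.04 0.38 0.73] M [-0.006  0.044 -0.012] w 0.0854
[[0.059, -0.998, 0.005], [-0.998, -0.059, -0.002], [0.002, -0.004, -1.0]] [-0.52  0.45  2.    0.    0.68  0.99]
turn [-0.25 -0.13 -0.11] shift [-0.0037  0.0042  0.073 ]
```

View pics/w3.png

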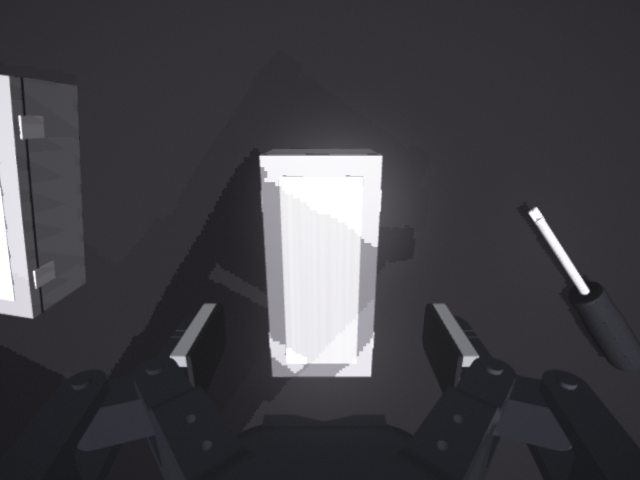

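The right case is at (322,263), about 3 mm off centre, and the screwdriver at (580,280) is clear. I'll correct and grip.

Emit:
servo_tool(commands=[0,0,0,-0.004,0.002,0.025,0.085,0,0,0,-0.004,0.002,0.05,0.085,0,0,0,-0.004,0.002,0.07,0.085,0,0,0,-0.004,0.002,0.072,0.085,0,0,0,-0.004,0.002,0.072,0.055])

```text
t: 19.05
position: [0.4354, -0.2286, 0.0391]
eef_rot: [-2.287, 2.15, -0.011]
force: [0.9, -0.5, -0.7]
gripper_width: 0.852
```

Emit:
servo_tool(commands=[0,0,0,0,0,0,0.05,0,0,0,0,0,0,0.05,0,0,0,0,0,0,0.05,0,0,0,0,0,0,0.05])

```text
t: 19.45
position: [0.4365, -0.2287, 0.0407]
eef_rot: [-2.287, 2.149, -0.015]
force: [-0.3, 3.8, 8.7]
gripper_width: 0.731
```

```bash
python3 -c "
from h import *
st()"
```

```text
t 19.45 p [ 0.4365 -0.2287  0.0407] F [-0.32  3.78  8.7 ] M [ 0.393 -0.028  0.186] w 0.0624
[[0.062, -0.998, 0.009], [-0.998, -0.062, -0.004], [0.005, -0.009, -1.0]] [-0.51  0.58  2.03  0.    0.53  1.  ]
```

Emit:
servo_tool(commands=[0,0,0,0,0,-0.006,0.05,0,0,0,0,0,-0.013,0.05,0,0,0,0,0,-0.02,0.05,0,0,0,0,0,-0.027,0.05,0,0,0,0,0,-0.034,0.05])

```text
t: 19.95
position: [0.436, -0.2285, 0.0753]
eef_rot: [-2.287, 2.149, -0.015]
force: [-0.3, -0.2, -6.6]
gripper_width: 0.731
```

Emit:
servo_tool(commands=[0,0,0,0,0,-0.008,0.05,0,0,0,0,0,-0.02,0.05,0,0,0,0,0,-0.04,0.05,0,0,0,0,0,-0.06,0.05,0,0,0,0,0,-0.08,0.05])

```text
t: 20.45
position: [0.4351, -0.2281, 0.1566]
eef_rot: [-2.287, 2.149, -0.015]
force: [0.0, -0.3, -6.1]
gripper_width: 0.734
```

Emit:
servo_tool(commands=[0,0,0,0,0,-0.01,0.05,0,0,0,0,0,-0.01,0.05,0,0,0,0,0,-0.01,0.05,0,0,0,0,0,-0.01,0.05])

```text
t: 20.85
position: [0.4343, -0.2276, 0.1657]
eef_rot: [-2.287, 2.15, -0.012]
force: [-0.6, -0.1, -6.5]
gripper_width: 0.734
```

```bash
python3 m.py
```

```text
t 21.15 p [ 0.4348 -0.2279  0.1661] F [-0.36  0.13 -6.38] M [-0.021 -0.068 -0.025] w 0.0621
[[0.062, -0.998, 0.008], [-0.998, -0.062, -0.004], [0.004, -0.008, -1.0]] [-0.51  0.34  1.99  0.    0.8   1.  ]
F [ 0.01 -0.46 -6.7 ] Mtool [ 0.031 -0.006 -0.012] sd [0.029 0.02  0.02 ]
```

Emit:
servo_tool(commands=[8,0,0,0,0,0,0.05,16,0,0,0,0,0,0.05,20,0,0,0,0,0,0.05,20,0,0,0,0,0,0.05,20,0,0,0,0,0,0.05])

```text
t: 21.65
position: [0.4346, -0.2282, 0.1661]
eef_rot: [-2.087, 1.962, -0.356]
force: [0.5, -0.2, -7.2]
gripper_width: 0.733
```

Emit:
servo_tool(commands=[0,0,0,0,0,0,0.05,-6,0,0,0,0,0,0.05,-13,0,0,0,0,0,0.05,-20,0,0,0,0,0,0.05,-20,0,0,0,0,0,0.05])

```text
t: 22.15
position: [0.4388, -0.2291, 0.1671]
eef_rot: [-2.291, 2.149, -0.017]
force: [1.1, 0.1, -6.7]
gripper_width: 0.728
```

```bash
python3 m.py
```

```text
t 22.45 p [ 0.4335 -0.228   0.1659] F [-1.37 -0.55 -6.08] M [ 0.044 -0.066  0.01 ] w 0.0627
[[0.06, -0.998, 0.006], [-0.998, -0.06, -0.003], [0.003, -0.006, -1.0]] [-0.51  0.34  1.99  0.    0.81  1.  ]
F [-0.03 -0.25 -6.66] Mtool [ 0.122 -0.02  -0.009] sd [0.052 0.022 0.022]
```

Emit:
servo_tool(commands=[-8,0,0,0,0,0,0.05,-16,0,0,0,0,0,0.05,-20,0,0,0,0,0,0.05,-20,0,0,0,0,0,0.05,-20,0,0,0,0,0,0.05])

```text
t: 22.95
position: [0.4333, -0.2279, 0.1654]
eef_rot: [2.091, -1.97, -0.337]
force: [-0.5, 0.9, -6.5]
gripper_width: 0.733
```

Emit:
servo_tool(commands=[0,0,0,0,0,0,0.05,6,0,0,0,0,0,0.05,13,0,0,0,0,0,0.05,20,0,0,0,0,0,0.05,20,0,0,0,0,0,0.05])

```text
t: 23.45
position: [0.4295, -0.2274, 0.1657]
eef_rot: [-2.281, 2.153, -0.01]
force: [-0.9, 1.0, -7.2]
gripper_width: 0.733
```

```bash
python3 m.py; ls pics
```

```text
t 23.75 p [ 0.4341 -0.228   0.1654] F [-0.12  0.52 -6.68] M [ 0.06   0.022 -0.022] w 0.0626
[[0.061, -0.998, 0.007], [-0.998, -0.061, -0.002], [0.002, -0.007, -1.0]] [-0.51  0.34  1.99  0.    0.8   1.  ]
F [ 0.02  0.14 -6.47] Mtool [-0.051 -0.007  0.004] sd [0.05  0.037 0.017]
crop.png
m_13.40.png
m_14.60.png
m_15.80.png
m_17.00.png
m_21.10.png
m_22.40.png
m_23.70.png
m_5.50.png
m_6.70.png
m_7.90.png
m_9.10.png
s1.png
s2.png
s3.png
scene0.png
top0.png
w1.png
w2.png
w3.png
```

The right case's level moment swung from +0.122 to -0.051 N·m, a change of 0.173 (predicted about 0.175), and it weighs 0.67 kg. It has the ball, so I'll carry it to the left tray.

```bash
python3 go.py .666 .2 .15 -86.5
```

```text
t 23.75 p [ 0.4341 -0.228   0.1654] F [-0.12  0.52 -6.68] M [ 0.06   0.022 -0.022] w 0.0626
[[0.061, -0.998, 0.007], [-0.998, -0.061, -0.002], [0.002, -0.007, -1.0]] [-0.51  0.34  1.99  0.    0.8   1.  ]
turn [-0.42 -0.13 -0.02] shift [-0.4132 -0.2573  0.0163]
```

View pics/m_23.70.png

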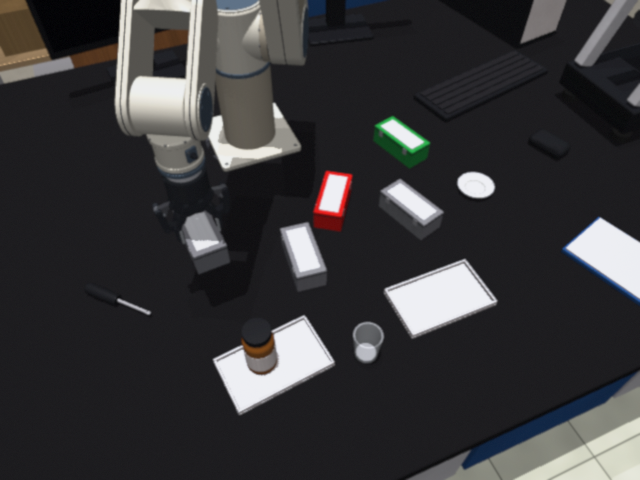

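Emit:
servo_tool(commands=[0,0,0,-0.015,-0.009,-0.003,0.05,0,0,0,-0.04,-0.025,-0.006,0.05,0,0,0,-0.07,-0.0436,-0.01,0.05,0,0,0,-0.1,-0.062,-0.01,0.05,0,0,0,-0.13,-0.081,-0.01,0.05])

```text
t: 24.25
position: [0.508, -0.0919, 0.1756]
eef_rot: [-2.286, 2.15, -0.01]
force: [0.7, 0.0, -6.2]
gripper_width: 0.727
```

Emit:
servo_tool(commands=[0,0,0,-0.03,-0.019,0,0.05,0,0,0,-0.06,-0.037,0,0.05,0,0,0,-0.09,-0.056,0,0.05,0,0,0,-0.12,-0.075,0,0.05,0,0,0,-0.15,-0.093,0,0.05])

```text
t: 24.75
position: [0.5926, 0.0655, 0.1752]
eef_rot: [-2.288, 2.15, -0.009]
force: [1.3, 0.6, -6.0]
gripper_width: 0.733
```

```bash
python3 go.py .667 .2 .15 -86.5
```

```text
t 24.75 p [0.5926 0.0655 0.1752] F [ 1.29  0.55 -6.02] M [-0.007 -0.029 -0.022] w 0.0626
[[0.062, -0.998, 0.005], [-0.998, -0.062, -0.003], [0.003, -0.005, -1.0]] [ 0.09  0.47  1.75 -0.    0.92  1.6 ]
turn [-0.3  -0.18  0.06] shift [-0.1297 -0.0825  0.0252]
```

Emit:
servo_tool(commands=[0,0,0,-0.03,-0.019,0,0.05,0,0,0,-0.06,-0.038,0,0.05,0,0,0,-0.09,-0.057,0.01,0.05,0,0,0,-0.115,-0.073,0.02,0.05,0,0,0,-0.13,-0.0825,0.025,0.05])

```text
t: 25.25
position: [0.6674, 0.203, 0.1483]
eef_rot: [2.292, -2.149, 0.008]
force: [-0.7, -0.6, -6.7]
gripper_width: 0.73
```

Emit:
servo_tool(commands=[0,0,0,0,0,0,0.05,0,0,0,0,0,0,0.05,0,0,0,0,0,0,0.05,0,0,0,0,0,0,0.05])

```text
t: 25.65
position: [0.6672, 0.2019, 0.1487]
eef_rot: [2.29, -2.15, 0.008]
force: [-0.3, -0.1, -6.1]
gripper_width: 0.732
```

```bash
python3 go.py .667 .2 .15 -86.5
python3 - <<'E'
from h import *
p=optics.capture("top"); cv2.imwrite("pics/t4.png",p["image"][:,:,::-1])
for r in rects(p,.042,.06): print(*r)
p=optics.capture("scene"); cv2.imwrite("pics/s4.png",p["image"][:,:,::-1])
for r in rects(p,.042,.06): print(*r)
print('high')
for r in rects(p,.12,.165): print(*r)
st()
E
```

```text
t 25.65 p [0.6672 0.2019 0.1487] F [-0.32 -0.13 -6.06] M [0.024 0.058 0.022] w 0.0625
[[0.063, -0.998, 0.003], [-0.998, -0.063, -0.004], [0.004, -0.003, -1.0]] [ 0.28  0.63  1.52 -0.01  0.99  1.79]
turn [-0.18 -0.23  0.12] shift [ 0.0018  0.0003 -0.0013]
[326. 230.] 1123 [467. -28.] [ 65. 141.] -6.2 0.0536
[  8. 291.] 198 [303. 892.] [ 10. 257.] -0.5 0.0535
[295. 264.] 154 [379.  53.] [32. 63.] 15.6 0.0531
[275. 298.] 155 [281. 112.] [31. 65.] -73.4 0.0534
[508.  21.] 533 [-175.  954.] [152. 322.] 41.2 0.0507
[597. 109.] 521 [310. 892.] [ 56. 263.] 11.9 0.0515
[402. 135.] 1003 [210. 354.] [ 73. 146.] 13.7 0.052
[250. 134.] 269 [ 43. -10.] [ 59. 136.] 73.5 0.0508
[333. 195.] 1270 [338. 101.] [ 66. 149.] -36.1 0.0519
[412. 203.] 1400 [434. 257.] [ 71. 142.] 17.2 0.052
[303. 251.] 1639 [466. -28.] [ 67. 144.] -5.9 0.052
high
[532.   4.] 458 [-97. 999.] [ 92. 193.] 66.7 0.1338
[118.  36.] 1876 [-400. -229.] [ 23. 437.] -84.5 0.1458
[589.  55.] 357 [203. 933.] [38. 73.] 88.4 0.1421
[635.  96.] 157 [402. 907.] [20. 32.] -5.6 0.1357
[246. 105.] 805 [40. -9.] [ 65. 138.] 73.5 0.1426
[457. 263.] 2141 [662. 202.] [ 88. 142.] 4.9 0.1587
[256. 331.] 632 [ 660. -192.] [51. 52.] -18.5 0.1236
t 25.75 p [0.6674 0.2021 0.1489] F [ 0.19 -0.32 -6.33] M [-0.021  0.036 -0.014] w 0.0624
[[0.063, -0.998, 0.004], [-0.998, -0.063, -0.004], [0.004, -0.004, -1.0]] [ 0.28  0.63  1.52 -0.01  0.99  1.79]
```

View pics/s4.png

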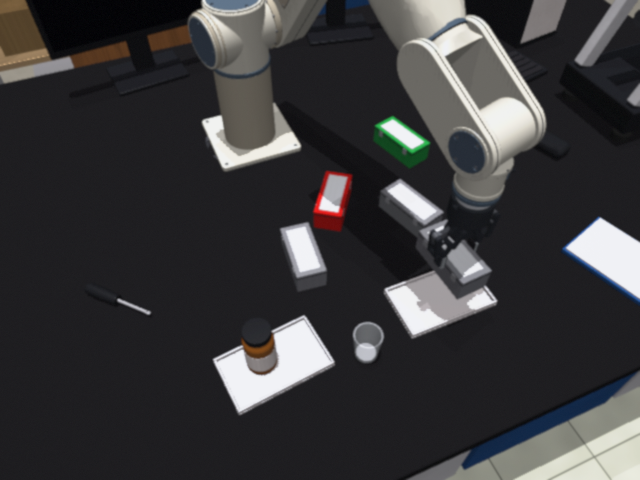

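View pics/t4.png

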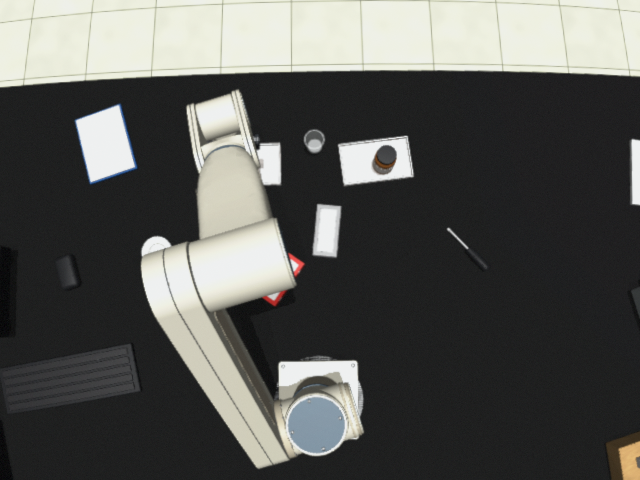

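Scene view: the case is held over the left tray at about (457,263), centre (662,202) against the tray's (662,200), underside about 0.107 m. The other two cases stand flat at (411,208) and (303,256). One last level check, then I'll hand in.

Run:
```python
from h import *
p=optics.capture("scene"); X,ok=cloud(p)
q=X[ok&(X[...,2]>.148)&(X[...,2]<.17)&(abs(X[...,0]-.69)<.06)&(abs(X[...,1]-.2)<.04)]
q=q[q[:,0]>.685]
for _ in range(4):
    A=np.c_[q[:,:2],np.ones(len(q))]; c=np.linalg.lstsq(A,q[:,2],rcond=None)[0]; r=q[:,2]-A@c; q=q[abs(r)<2*r.std()+1e-4]
print(len(q),"slopes",np.round(c[:2],3),"top z",q[:,2].mean()); s=st(); print(np.abs(s['qd']).max())
```

```text
720 slopes [-0.019  0.003] top z 0.15972275902322544
t 25.8 p [0.6674 0.2022 0.1488] F [ 0.82  0.07 -5.25] M [-0.034  0.022  0.025] w 0.0622
[[0.063, -0.998, 0.004], [-0.998, -0.063, -0.003], [0.004, -0.004, -1.0]] [ 0.28  0.63  1.52 -0.01  0.99  1.79]
0.002272935291903279
```

```bash
python3 -c "
from workcell import workorder
print(workorder.close_job())"
```

```text
the job is handed in; nothing more can be done
None
```

The ball is in the right case. I handed the job in at 25.8 s with that case held over the left tray, the one without the jar; the hand-in reported no verdict.

- **Finding the ball:** I lifted each case, left to right, and rocked it 20° lengthwise each way, comparing the wrist moment when level. The left (about 0.25 kg) and middle (about 0.36 kg) cases showed no change beyond the noise. The right case (0.67 kg) changed by 0.173 N·m, against about 0.175 expected for the ball.
- **Held case:** its centre is about 2 mm from the tray's centre and its underside about 107 mm above the bench. It is level to about 0.02 rad and the arm is still.
- **Other cases:** both stand flat, lid up and released, within about 4 mm of where they started.
- **Left alone:** the jar, beaker, screwdriver and both coloured look-alikes look unmoved in the last pictures. The arm partly hid the dish then; it was in its place in the earlier scene view and nothing came near it.

No check failed. The single force readings were noisy, so I relied on averages of six.

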